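Square up a crooked stack of lidded tubs on the bathroom shelf

TASK

On the white shelf the top storage tub has been put back crooked, so its feet stand on the lid of the tub below instead of in it. Nudge it until all four feet drop into the recesses of that lid, then press down on top of it with the fingertips to feel that it is fully home. Leave the lower tub in its place, and do not disturb the other things on the shelf and its hook rail.

Things in the scene. Friction and masses are not known exactly. Their poses are not given: they have to be found in the camera images.
- shelf: Fixed white melamine shelf unit, 220 (x) by 600 (y) mm, shelf surface 170 mm above the origin, which is the centre of its underside. x points to its back, y along it. A chrome rail runs along y at x = -130 mm, 132 mm high, in front of and below the front edge; two things hang from its hooks, down to 10 mm above the counter.
- tub_low: Lower closed tub, about 0.9 kg, loose on the shelf: grey body, white lid, 112 (x) by 150 (y) mm, 66 mm high in all; origin at the centre of its footprint, level with its soles, z up. In the flat lid are four square recesses, 15 by 15 mm, 5 mm deep, at x = +-32, y = +-50 mm from the lid's centre; the lid is clipped on tight but up to 2.5 mm off the tub's centre in x and in y, either way.
- tub_top: Upper closed tub of the same make, 112 (x) by 150 (y) by 52 mm, about 0.3 kg, loose; origin at the centre of its footprint, level with its soles. Walls vertical from z = 7 to 42 mm. Four square feet 12 by 12 mm, 7 mm high, at x = +-32, y = +-50 mm. Home, it lies square with the lower tub, feet in its lid's recesses, origin 61 mm above the lower one's (66 mm while the feet stand on the lid).
- lid_top (a point): Centre of the upper tub's lid, on its flat top, 52 mm above the tub's origin; lid 3 mm inside the walls. At the start this tub is 10 to 14 mm too far to the lower tub's -x (front), up to 14 mm off either way in y and turned up to 0.1 rad. It slides on the lid below at a push of 1 to 5 N; the lower tub slides on the shelf only when pushed two or more times as hard.
- jar: Bystander: small closed glass jar with steel lid, 58 mm diameter, 70 mm high, loose on the shelf to one side of the tubs; origin at the centre of its base.
- case: Bystander: dark silicone earplug case, 36 by 56 by 25 mm, loose on the shelf on the other side of the tubs; origin at the centre of its base.
- scraper (a joint): Bystander: stainless shoehorn-shaped tongue scraper, about 100 mm long, hanging from a rail hook at shelf x = -142, y = 50 mm; swing angle on its hook, 0 hanging straight.
- clip (a joint): Bystander: pink plastic hair clip, about 60 mm, hanging from a rail hook at shelf x = -142, y = -50 mm; swing angle on its hook, 0 hanging straight.
Mind the look-alikes: they are no part of the job. Leave any blue or purple look-alike of the tub_low alone.

How it is judged (in metres and radians):
On the way:
1. the top tub, with all four feet in the recesses of the lower lid, is pressed down on its lid with the fingers (2 N or more) (z of tub_top in the frame of tub_low between 0.059 and 0.0625 m and horizontal distance between tub_top and tub_low below 0.007 m and angle between the z axis of tub_top and the z axis of tub_low, either way round below 0.02 rad and angle between the x axis of tub_top and the x axis of tub_low, either way round below 0.06 rad and contact force between the fingers and tub_top above 2 N and z of the grasp point in the frame of tub_top above 0.055 m and x of the grasp point in the frame of tub_top between -0.05 and 0.05 m and y of the grasp point in the frame of tub_top between -0.068 and 0.068 m), for 0.15 s.
At the end, for the whole second after the job is handed in: Top tub level (0.02 rad) and at rest, all four feet in the recesses: origin 59 to 62.5 mm above the lower tub's, within 7 mm sideways and 0.06 rad in turn; lower tub upright, at rest, within 8 mm of its start; jar (upright) and case within 15 mm of theirs (z of tub_top in the frame of tub_low between 0.059 and 0.0625 m and horizontal distance between tub_top and tub_low below 0.007 m and angle between the z axis of tub_top and the z axis of tub_low, either way round below 0.02 rad and angle between the x axis of tub_top and the x axis of tub_low, either way round below 0.06 rad and distance of tub_low from where it was at the start of the episode below 0.008 m and angle between tub_low's own z axis and vertical below 0.03 rad and linear speed of each of tub_top, tub_low below 0.01 m/s and distance of each of jar, case from where it was at the start of the episode below 0.015 m and angle between jar's own z axis and vertical below 0.1 rad); the robot touches nothing.
It fails at once if the lower tub is shoved more than 8 mm from its place or tipped (distance of tub_low from where it was at the start of the episode above 0.008 m or angle between tub_low's own z axis and vertical above 0.08 rad).
It fails at once if the jar or earplug case is moved by more than 15 mm or the jar tipped (distance of any of jar, case from where it was at the start of the episode above 0.015 m or angle between jar's own z axis and vertical above 0.2 rad).
It fails at once if the scraper or clip on the rail is knocked so that it swings out by more than 0.4 rad (value of joint any of scraper, clip above 0.4 rad or value of joint any of scraper, clip below -0.4 rad).
It also fails if it takes over 72 s, if anything falls off the work surface, if the arm or the gripper's body presses on something with over 40 N, if the wrist force passes 120 N, or if a joint passes its speed limit or range.

ROBOT

A 6-joint arm with a two-finger parallel gripper is mounted at the origin on the work surface. World frame = base frame: x ahead of the robot, y to its left, z up, the work surface at z = 0. Lengths are in mm, angles in degrees, forces in N, time in s.
With the tool pointing down it reaches from about 350 to 850 mm from the base axis. Payload 8.1 kg.
Tool frame: the origin (TCP) lies midway between the tips of the shut fingers; the grasp point (between the pads) lies 19 mm behind it; z points along the fingers, y is the line along which they close (so a half turn about z gives the same grasp; the last joint's range is limited). The gripper opens to 85 mm and grips with 20 to 120 N. Pads are 22 mm wide; open, the fingers measure 114 mm over their backs; the gripper's body (76 mm by 85 mm) begins 54 mm behind the grasp point. The pads swing forward as they close: fully open they stand 13 mm farther back than shut.
Start: joints at [61.57, 7.471, 85.268, -0, 87.261, -4.893], TCP at [239.585, 550.095, 231.292] pointing down, gripper open.
Joint ranges: [-169.43, 169.43], [-51.17, 129.36], [1.28, 143.12], [-76.62, 256.62], [0, 156.53], [-152.29, 152.29]. Speed limits (degrees/s): [136.94, 136.94, 159.86, 180, 180, 180].

INTERFACE

Orientations are given as [roll, pitch, yaw] about the fixed x, y, z axes, in that order (R = Rz(yaw) Ry(pitch) Rx(roll)).
In Python, from bench import r gives the robot as it stands.
- The arm moves only by the tool step_arm, never from a script. Its arguments are lists of equal length, an entry for each row: "delta_pos": the shift along the world's x, y, z in units of 200 mm (1.0 is 200 mm), a list of three; "spin": the turn about the world's z in units of 180 degrees (1.0 is 180 degrees). In form: {"delta_pos": [[dx, dy, dz], ...], "spin": [spin, ...]}. A call has 1 to 8 rows; each row shifts and turns the commanded pose from where the row before left it; what a row does not reach is not made up. A row lasts 1/8 s, in which the tool goes at most 62.5 mm and 10.7 degrees, less where a joint would pass 70% of its speed; a pose out of reach is approached as far as the arm can. A call with a number of a shift or a turn outside -1 to 1 is refused whole. A call with a gripper value outside its range is refused whole. "gripper" is the opening, from -1 (shut) to 1 (fully open), set as the call begins (left out, the last holds). The fingers move at their own pace and stop on an object; "squeeze" is the grip in N (left out, the last holds). Time passes only in rows, so rows that do not move let the fingers close. It gives the time, the measured TCP pose, the force, the opening and the grip force at its end, in the units of the state.
- r.sense(): the state, without advancing time (a new reading comes with each control period).
- r.snapshot(name): name is "scene" or "top" or "wrist"; returns a dict with "pixels" (420x560x3 uint8, blue, green, red), "fx", "fy", "cx", "cy" (pixels), "dist_coeffs" ([k1, k2, p1, p2, k3] as OpenCV has them; the pictures are not rectified), "camera_from_world" (4x4, takes a point from world to camera coordinates). Camera axes: x right, y up, looking along -z (the intrinsics and any distortion apply to the point x, -y, -z); pixel columns grow to the right and rows downward; lengths in mm; the calibration is good to about 2 mm. A picture is of the moment at which its call begins. There is no depth.
- r.hand_in(): hands the job in; it is judged then, once.
The state is a dict: "time": time; "joint_pos": joint angles; "qd": joint speeds; "joint_efforts": joint torques, N m; "tool_pos": TCP position; "tcp_rot": TCP orientation; "ft_force": force on the tool from outside, world axes, zero at the start; "wrist_torque": the same for the moment, N m; "finger_gap": finger opening in mm; "grip_force": force on a finger pad.
Only numpy, scipy, OpenCV 4.12 (cv2) and the standard library are available. Lean on these libraries where they do the work, as an engineer would, in place of code of your own. Each camera call takes 0.05 s, during which the arm holds its last target. There are 200 camera calls.

## Working session

There is one attempt and no reset: what is moved stays moved. The work goes in short steps, Python scripts to look and compute and a tool call to move; the robot and the scene stay as the last step left them, time stands still between calls to the robot, and variables do not carry over. Pictures are saved under pics/ and viewed, at most 10 in all, crops included, and the job is handed in when it is done.

Besides the shell and the picture viewer there is one more tool, called after ">>>" by a JSON object that holds its "method" and its "body". step_arm: Moves the arm, as the interface text tells. Shifts and turns lie within -1 to 1; 1 stands for 200 mm of shift or 180 degrees of turn. Its arguments: {"type":"object","properties":{"delta_pos":{"type":"array","items":{"type":"array","items":{"type":"number","minimum":-1,"maximum":1}}},"spin":{"type":"array","items":{"type":"number","minimum":-1,"maximum":1}},"gripper":{"type":"number"},"squeeze":{"type":"number"}},"required":["delta_pos","spin"]}

```bash
mkdir -p pics; cat > h.py <<'E'
import numpy as np, cv2, pickle
from bench import r
def snap(n,f):
    s=r.snapshot(n); cv2.imwrite(f'pics/{f}.png',s['pixels']); pickle.dump(s,open(f'pics/{f}.pkl','wb')); return s
def load(f): return pickle.load(open(f'pics/{f}.pkl','rb'))
def ray(s,uv):
    K=np.array([[s['fx'],0,s['cx']],[0,s['fy'],s['cy']],[0,0,1]]);
    p=cv2.undistortPoints(np.array([[uv]],float),K,np.array(s['dist_coeffs'],float))[0,0]
    T=np.array(s['camera_from_world']);R=T[:3,:3];c=-R.T@T[:3,3]
    return c,R.T@np.array([p[0],-p[1],-1])
def atz(s,uv,z):
    c,d=ray(s,uv); return c+d*(z-c[2])/d[2]
def proj(s,P):
    T=np.array(s['camera_from_world']);P=np.atleast_2d(np.array(P,float))
    q=P@T[:3,:3].T+T[:3,3]; q=q*[1,-1,-1]
    K=np.array([[s['fx'],0,s['cx']],[0,s['fy'],s['cy']],[0,0,1]])
    return cv2.projectPoints(q,np.zeros(3),np.zeros(3),K,np.array(s['dist_coeffs'],float))[0][:,0]
E
python3 - <<'E'
from h import *
a=snap('scene','s0');b=snap('top','t0')
for s in(a,b):
    T=np.array(s['camera_from_world']);print(-T[:3,:3].T@T[:3,3],T[:3,:3].round(2).tolist(),s['fx'])
print(r.sense())
E
```

```text
[ 491.94273901 -937.25353748  843.148405  ] [[1.0, -0.03, -0.02], [0.03, 0.59, 0.8], [-0.01, -0.8, 0.59]] 415.38820249892854
[ 309.3983647   -49.4635718  1542.85708298] [[0.01, -1.0, 0.0], [0.99, 0.01, 0.12], [-0.12, -0.0, 0.99]] 487.369382561396
{'time': 0.1, 'joint_pos': array([ 6.15685528e+01,  7.51098794e+00,  8.53236235e+01, -1.36743877e-03,
        8.72630247e+01, -4.89251868e+00]), 'qd': array([ 0.02688332,  0.00094783, -0.20445479, -0.07235415, -0.01199309,
        0.02550352]), 'joint_efforts': array([ 1.12192789e-03, -5.70944130e+01, -5.01944804e+01, -2.73567721e-04,
        8.06600496e-03,  5.21686741e-05]), 'tool_pos': array([239.36279403, 549.63266601, 230.34159512]), 'tcp_rot': array([-1.79902603e+02, -6.96628341e-03,  1.56461132e+02]), 'ft_force': array([ 0.41864737, -0.44333178, -0.30247134]), 'wrist_torque': array([ 0.00893571, -0.00434577,  0.00385703]), 'grip_force': 0.0, 'finger_gap': 85.29394071053875}
```

View pics/s0.png

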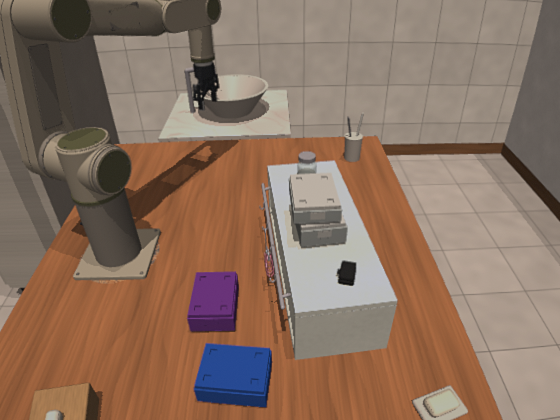

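View pics/t0.png

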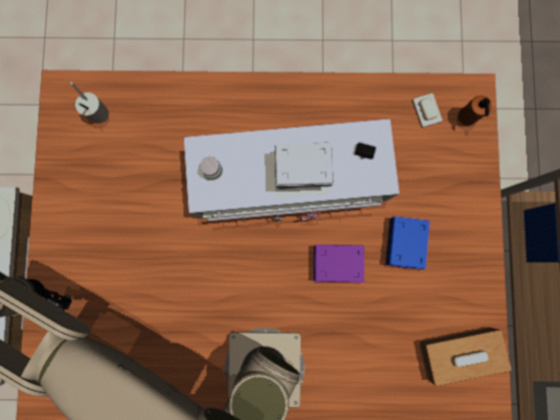

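The shelf is centred around top pixel (292,165), with the crooked white tub at (304,165). The jar is at (209,168) and the case at (365,151). Next I'll enlarge both views.

```bash
python3 - <<'E'
from h import *
a=load('s0')['pixels'];b=load('t0')['pixels']
A=cv2.resize(a[165:255,275:365],None,fx=6,fy=6,interpolation=cv2.INTER_CUBIC)
B=cv2.resize(b[120:220,180:400],None,fx=3.6,fy=3.6,interpolation=cv2.INTER_CUBIC)
B2=cv2.resize(b[135:195,270:340],None,fx=8,fy=8,interpolation=cv2.INTER_CUBIC)
cv2.imwrite('pics/c1.png',A);cv2.imwrite('pics/c2.png',B);cv2.imwrite('pics/c3.png',B2)
E
```

```text
(no output)
```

View pics/c1.png

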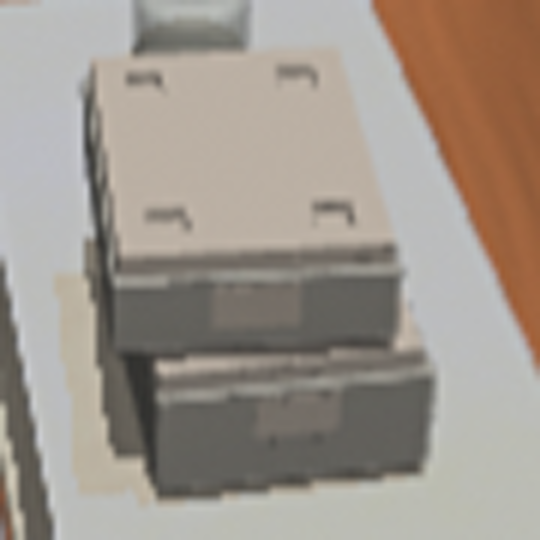

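View pics/c3.png

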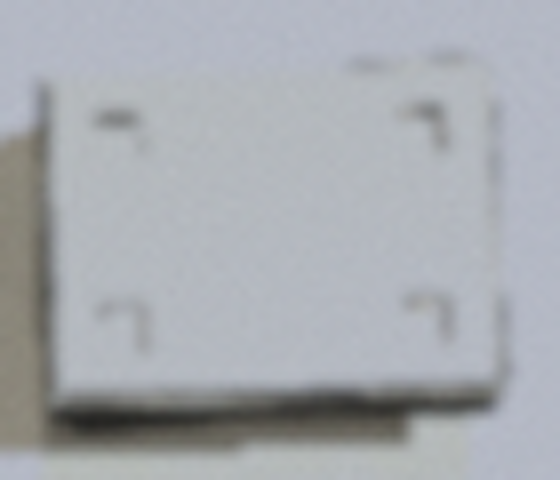

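View pics/c2.png

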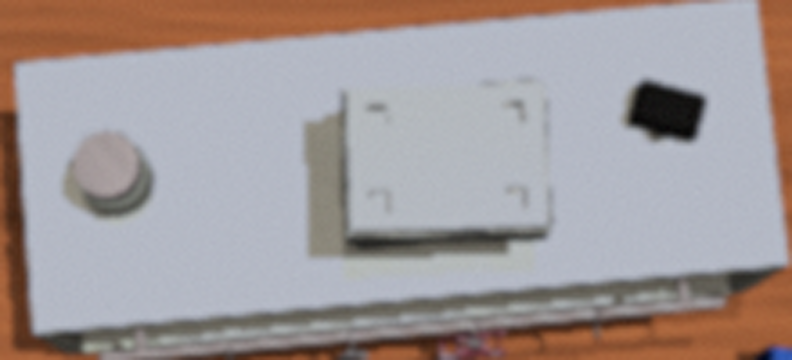

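Crop readings:
- **Top lid corners, scene crop:** (92,60), (338,50), (398,243) and (118,252).
- **Lower tub's near bottom corners, scene crop:** (158,497) and (425,470).
- **Top lid corners, top crop:** (48,82), (490,66), (497,388) and (55,392).

Next I'll turn these into positions.

```bash
python3 - <<'E'
from h import *
a=load('s0');b=load('t0')
f=lambda s,o,k,pts,z:np.array([atz(s,((u+.5)/k-.5+o[0],(v+.5)/k-.5+o[1]),z)[:2] for u,v in pts])
L=f(a,(275,165),6,[(92,60),(338,50),(398,243),(118,252)],288);print('top scene',L.round(1).tolist(),L.mean(0))
L=f(b,(270,135),8,[(48,82),(490,66),(497,388),(55,392)],288);print('top top',L.round(1).tolist(),L.mean(0))
print('low bottom',f(a,(275,165),6,[(158,497),(425,470)],170).round(1).tolist())
print('low bodytop',f(a,(275,165),6,[(155,397),(435,370)],226).round(1).tolist())
S=f(b,(180,120),3.6,[(15,63),(755,0),(785,265),(35,333)],170);print('shelf',S.round(1).tolist(),S.mean(0))
print('jar,case',f(b,(180,120),3.6,[(104,165)],240),f(b,(180,120),3.6,[(667,110)],195))
E
```

```text
top scene [[525.6, -34.4], [630.6, -31.9], [636.3, -173.1], [529.6, -173.5]] [ 580.5432361  -103.19902439]
top top [[627.4, -33.2], [634.1, -178.8], [526.5, -180.7], [523.9, -36.5]] [ 577.98925676 -107.31117715]
low bottom [[545.5, -180.7], [655.9, -169.6]]
low bodytop [[543.5, -185.1], [655.1, -173.8]]
shelf [[677.5, 233.6], [735.0, -361.1], [519.2, -380.8], [459.8, 210.5]] [597.89976385 -74.45306654]
jar,case [[580.33302141 149.27679388]] [[ 637.66023587 -284.73482643]]
```

>>> {"method": "step_arm", "body": {"delta_pos": [[0.075,-0.2,0.1],[0.075,-0.2,0.1],[0.075,-0.2,0.1],[0.075,-0.2,0.1],[0.075,-0.2,0.1],[0.075,-0.2,0.1],[0.075,-0.2,0],[0.075,-0.2,0]], "spin": [0.02,0.02,0.02,0.02,0.02,0.02,0.02,0.02]}}

```text
time: 1.1
tool_pos: [359.8, 228.8, 351.3]
tcp_rot: [180.0, 0.0, -174.6]
ft_force: [0.9, -0.8, -0.4]
finger_gap: 85.2
grip_force: 0.0
```

>>> {"method": "step_arm", "body": {"delta_pos": [[0.075,-0.2,0],[0.075,-0.2,0],[0.075,-0.2,0],[0.075,-0.2,0],[0.075,-0.2,0],[0.075,-0.2,0],[0.075,-0.2,0],[0.075,-0.2,0]], "spin": [0,0,0,0,0,0,0,0]}}

```text
time: 2.1
tool_pos: [479.7, -91.3, 350.9]
tcp_rot: [180.0, -0.0, -174.7]
ft_force: [-0.1, 0.0, 0.1]
finger_gap: 85.3
grip_force: 0.0
```

```bash
python3 - <<'E'
from h import *
s=snap('wrist','w1');T=np.array(s['camera_from_world']);print(-T[:3,:3].T@T[:3,3],T[:3,:3].round(2).tolist(),s['fx'])
q=r.sense();print(q['tool_pos'],q['tcp_rot'],q['joint_pos'],q['time'])
E
```

```text
[409.11019872 -97.38303361 492.32059477] [[-0.09, 1.0, 0.0], [-0.96, -0.09, -0.27], [-0.27, -0.03, 0.96]] 325.41342360850024
[480.51898657 -95.39927685 350.07414898] [-1.79875736e+02 -7.45090420e-02 -1.74881684e+02] [ -17.12094337  -10.66790914   90.81023497   -0.14537555   99.87957862
 -112.26425593] 2.15
```

View pics/w1.png

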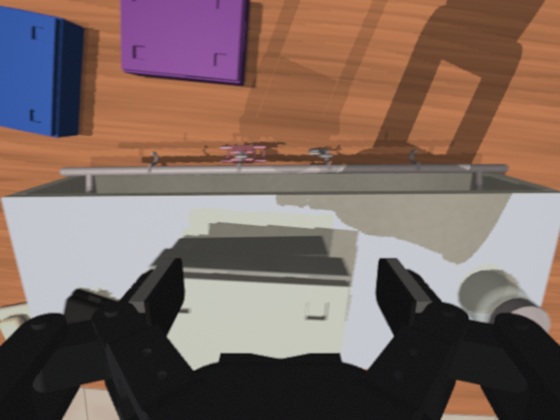

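The wrist view looks from the front: upper lid front edge at about row 275, tub front face at rows 237–275, shelf front edge at about row 193. I'll enlarge it with more contrast.

```bash
python3 - <<'E'
from h import *
s=load('w1');p=s['pixels'][200:325,155:375].astype(float)
p=255*(p/255)**.5
cv2.imwrite('pics/c4.png',cv2.resize(p.astype('uint8'),None,fx=3.6,fy=3.6,interpolation=cv2.INTER_CUBIC))
g=cv2.cvtColor(s['pixels'],cv2.COLOR_BGR2GRAY).astype(float)
P=[]
for u in list(range(30,180,5))+list(range(200,270,5)):
    c=np.diff(g[184:206,u]);P.append(atz(s,(u,184.5+c.argmax()),170)[:2])
P=np.array(P);k=np.polyfit(P[:,1],P[:,0],1);res=P[:,0]-np.polyval(k,P[:,1]);print(k,np.degrees(np.arctan(-k[0])),res.std())
m=abs(res)<1.5;k=np.polyfit(P[m,1],P[m,0],1);print(k,np.degrees(np.arctan(-k[0])),m.sum())
E
```

```text
[-1.00960660e-01  4.79302777e+02] 5.765084721759342 0.2832410504251827
[-1.00960660e-01  4.79302777e+02] 5.765084721759342 44
```

View pics/c4.png

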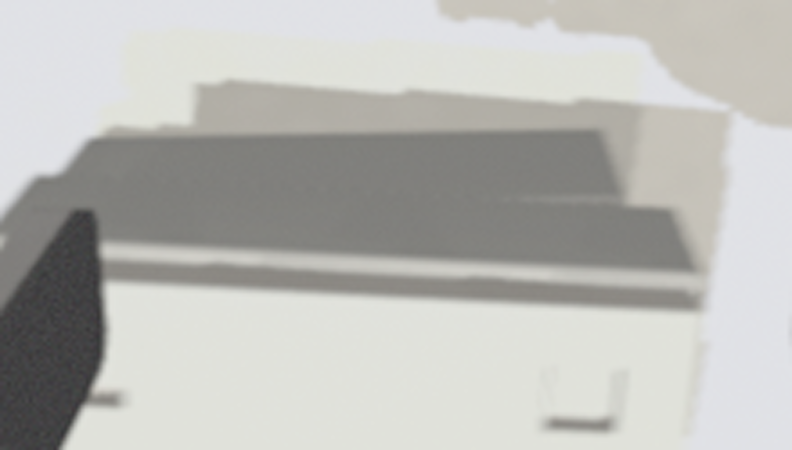

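Front bottom edges in the crop: lower tub (93,139)–(603,130), upper tub (38,177)–(672,208). The lip's right end is at (703,283).

```bash
python3 - <<'E'
from h import *
s=load('w1')
def m(n,pts,z,half):
    P=np.array([atz(s,((u+.5)/3.6-.5+155,(v+.5)/3.6-.5+200),z)[:2] for u,v in pts]);d=P[1]-P[0]
    L=np.hypot(*d);yv=d/L;xv=np.array([yv[1],-yv[0]]);print(n,P.round(1).tolist(),'len',L,'yaw',np.degrees(np.arctan2(xv[1],xv[0])),'centre',P.mean(0)+xv*half)
m('low',[(93,139),(603,130)],170,56)
m('up',[(38,177),(672,208)],243,56)
E
```

```text
low [[546.1, -190.6], [529.3, -41.0]] len 150.53225753617093 yaw 6.386538780264645 centre [ 593.34790065 -109.53218414]
up [[525.7, -182.1], [519.9, -35.3]] len 147.0083452898235 yaw 2.2768132077020566 centre [ 578.73754783 -106.47738836]
```

>>> {"method": "step_arm", "body": {"delta_pos": [[0.02,-0.025,-0.135],[0.02,-0.025,-0.135],[0.02,-0.025,-0.135],[0.02,-0.025,-0.135],[0,0,0],[0,0,0]], "spin": [0.004,0,0,0,0,0]}}

```text
time: 2.9
tool_pos: [495.8, -109.8, 244.3]
tcp_rot: [-180.0, 0.0, -174.0]
ft_force: [1.0, 0.2, 0.7]
finger_gap: 85.5
grip_force: 0.0
```

>>> {"method": "step_arm", "body": {"delta_pos": [[0.015,0.0015,0],[0.015,0.0015,0],[0.015,0.0015,0],[0.015,0.0015,0],[0.015,0.0015,0],[0,0,0]], "spin": [0,0,0,0,0,0]}}

```text
time: 3.65
tool_pos: [510.7, -108.4, 243.2]
tcp_rot: [180.0, -0.0, -174.0]
ft_force: [-1.0, 0.7, 0.1]
finger_gap: 85.4
grip_force: 0.0
```

>>> {"method": "step_arm", "body": {"delta_pos": [[0.01,0.001,0],[0.01,0.001,0],[0.01,0.001,0],[0,0,0]], "spin": [0,0,0,0]}}

```text
time: 4.15
tool_pos: [516.8, -107.8, 243.2]
tcp_rot: [180.0, 0.0, -174.0]
ft_force: [0.8, 0.1, 0.2]
finger_gap: 85.6
grip_force: 0.0
```

>>> {"method": "step_arm", "body": {"delta_pos": [[0.01,0.001,0],[0.01,0.001,0],[0.01,0.001,0]], "spin": [0,0,0]}}

```text
time: 4.53
tool_pos: [522.7, -107.2, 243.3]
tcp_rot: [180.0, -0.0, -174.0]
ft_force: [-0.8, 0.0, -0.2]
finger_gap: 86.0
grip_force: 0.7
```

```bash
python3 - <<'E'
from h import *
s=snap('wrist','w2');q=r.sense();print(q['tool_pos'],q['ft_force'],q['wrist_torque'])
p=s['pixels'][200:400,155:415].astype(float);p=255*(p/255)**.5
cv2.imwrite('pics/c5.png',cv2.resize(p.astype('uint8'),None,fx=3,fy=3,interpolation=cv2.INTER_CUBIC))
E
```

```text
[ 522.8425602  -107.15667608  243.27095766] [-0.63098585  0.72770705 -0.76073566] [-0.00722842  0.08870239 -0.02715285]
```

View pics/c5.png

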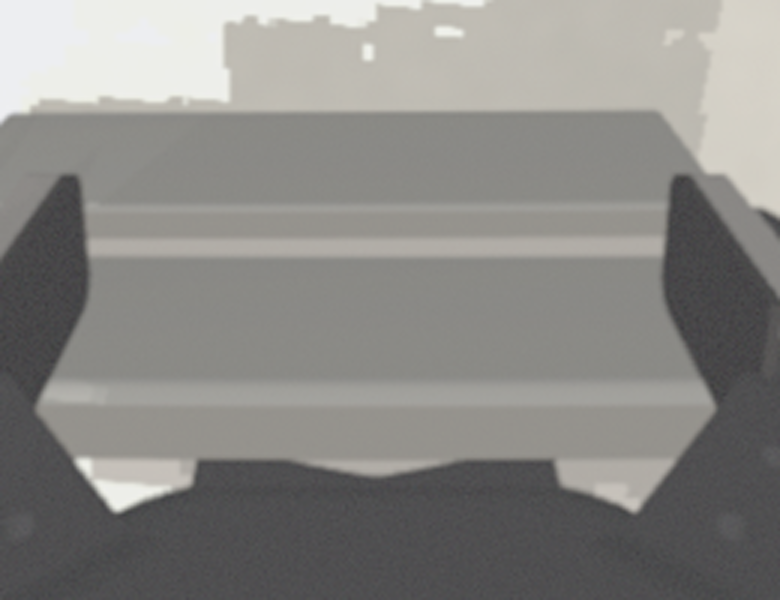

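Both tubs' edges are now parallel. Lower bottom front edge is (12,115)–(657,111), lower lid lip top is around row 238, and upper body bottom edge is around row 257.

```bash
python3 - <<'E'
from h import *
s=load('w2');g=lambda u,v,z:atz(s,((u+.5)/3-.5+155,(v+.5)/3-.5+200),z)[:2]
a,b=g(12,115,170),g(657,111,170);print('low corners',a,b,np.hypot(*(b-a)))
d=(b-a)/np.hypot(*(b-a));x=np.array([d[1],-d[0]]);o=(a+b)/2;print('yaw',np.degrees(np.arctan2(x[1],x[0])),'centre',o+56*x)
for v,z,n in[(205,226,'low bodytop?'),(238,236,'low lid front'),(257,243,'up bottom'),(381,278,'up walltop'),(460,288,'up lid front')]:
    P=g(380,v,z);print(n,P,'x in low from front',(P-o)@x)
q=np.array([522.84,-107.16]);print('tool in low',(q-o)@x,(q-o)@d)
E
```

```text
low corners [ 545.69475567 -190.59845385] [528.70003403 -39.13875505] 152.41017330319687
yaw 6.402164710703553 centre [ 592.84816244 -108.62424168]
low bodytop? [ 531.61739715 -104.82968005] x in low from front -4.42579409560432
low lid front [ 532.74313477 -104.76068957] x in low from front -3.2993840226302846
up bottom [ 532.37292326 -104.83601149] x in low from front -3.6756856659914012
up walltop [ 530.25529449 -105.24065363] x in low from front -5.825228499408696
up lid front [ 533.95377796 -104.89633933] x in low from front -2.1114165828858593
tool in low -13.408298594576623 9.261473866846853
```

>>> {"method": "step_arm", "body": {"delta_pos": [[-0.05,-0.005,0],[0,0,0.15],[0,0,0.15],[0.2,0.02,0],[0.2,0.02,0],[0,0,0],[0,0,-0.07],[0,0,0]], "spin": [0.002,0,0,0,0,0,0,0]}}

```text
time: 5.58
tool_pos: [591.0, -100.2, 287.6]
tcp_rot: [180.0, -0.1, -173.7]
ft_force: [0.3, 0.4, 0.1]
finger_gap: 85.7
grip_force: 0.0
```

>>> {"method": "step_arm", "body": {"delta_pos": [[0,0,-0.01],[0,0,-0.01],[0,0,-0.01],[0,0,-0.01],[0,0,0]], "spin": [0,0,0,0,0]}}

```text
time: 6.2
tool_pos: [592.5, -100.2, 281.0]
tcp_rot: [180.0, -0.0, -173.7]
ft_force: [-0.9, -0.6, 0.2]
finger_gap: 85.7
grip_force: 0.0
```

>>> {"method": "step_arm", "body": {"delta_pos": [[0,0,-0.01],[0,0,-0.01],[0,0,-0.005],[0,0,0]], "spin": [0,0,0,0]}}

```text
time: 6.7
tool_pos: [592.5, -100.2, 276.1]
tcp_rot: [180.0, -0.0, -173.7]
ft_force: [-0.8, 0.4, -0.1]
finger_gap: 85.4
grip_force: 0.0
```

>>> {"method": "step_arm", "body": {"delta_pos": [[0,0,-0.005],[0,0,0]], "spin": [0,0]}}

```text
time: 6.95
tool_pos: [592.6, -100.2, 275.2]
tcp_rot: [180.0, -0.0, -173.7]
ft_force: [1.3, 0.2, 0.1]
finger_gap: 85.5
grip_force: 0.0
```

>>> {"method": "step_arm", "body": {"delta_pos": [[0,0,-0.005],[0,0,0]], "spin": [0,0]}}

```text
time: 7.2
tool_pos: [592.7, -100.2, 274.8]
tcp_rot: [-180.0, 0.0, -173.7]
ft_force: [-1.0, 0.2, 3.5]
finger_gap: 85.4
grip_force: 1.7
```

>>> {"method": "step_arm", "body": {"delta_pos": [[0,0,-0.005],[0,0,0]], "spin": [0,0]}}

```text
time: 7.45
tool_pos: [592.8, -100.2, 274.8]
tcp_rot: [-180.0, 0.1, -173.7]
ft_force: [-2.7, 1.0, 8.5]
finger_gap: 85.4
grip_force: 4.1
```

>>> {"method": "step_arm", "body": {"delta_pos": [[0.0005,-0.005,0],[0.0005,-0.005,0],[0,0,0]], "spin": [0,0,0]}}

```text
time: 7.82
tool_pos: [593.2, -101.3, 274.8]
tcp_rot: [180.0, 0.1, -173.6]
ft_force: [-2.3, 5.1, 8.4]
finger_gap: 85.5
grip_force: 4.1
```

>>> {"method": "step_arm", "body": {"delta_pos": [[0.0005,-0.005,0],[0.0005,-0.005,0],[0,0,0]], "spin": [0,0,0]}}

```text
time: 8.2
tool_pos: [593.7, -103.3, 274.8]
tcp_rot: [180.0, 0.1, -173.6]
ft_force: [-0.6, 5.6, 7.4]
finger_gap: 85.0
grip_force: 3.9
```

```bash
python3 - <<'E'
from h import *
snap('scene','s1')
E
```

>>> {"method": "step_arm", "body": {"delta_pos": [[0.0005,-0.005,0],[0.0005,-0.005,0],[0.0005,-0.005,0],[0,0,0]], "spin": [0,0,0,0]}}

```text
time: 8.75
tool_pos: [594.0, -106.3, 274.8]
tcp_rot: [180.0, 0.1, -173.6]
ft_force: [-0.6, 4.8, 8.3]
finger_gap: 85.4
grip_force: 3.8
```

```bash
cat >> h.py <<'E'
def shift(f1,f2):
    "scene pixel shift of upper tub near face and lower tub near face"
    o=[]
    for v0,v1,u0,u1 in[(205,223,290,345),(229,250,297,350)]:
        a,b=[cv2.cvtColor(load(f)['pixels'],cv2.COLOR_BGR2GRAY)[v0:v1,u0:u1].astype(np.float32) for f in(f1,f2)]
        W=np.eye(2,3,dtype=np.float32)
        c,W=cv2.findTransformECC(a,b,W,cv2.MOTION_TRANSLATION,(3,200,1e-6),None,3);o+=[W[:,2].round(2).tolist(),round(c,3)]
    return o
E
python3 - <<'E'
from h import *
snap('scene','s2');print(shift('s0','s1'),shift('s1','s2'))
s=load('s0');print(proj(s,[[593,-180,270],[594,-180,270],[593,-181,270],[593,-180,269]]))
E
```

```text
[[2.9800000190734863, -1.2200000286102295], 0.5, [0.1599999964237213, -0.09000000357627869], 0.984] [[-0.019999999552965164, 0.03999999910593033], 0.994, [0.0, -0.0], 1.0]
[[322.01515323 213.78830949]
 [322.44999336 213.77503886]
 [322.06028183 214.050695  ]
 [321.99806325 214.13680748]]
```

>>> {"method": "step_arm", "body": {"delta_pos": [[0,0,0.15],[0,0,0.08],[-0.012,0.1,0],[-0.012,0.1,0],[-0.012,0.1,0],[-0.012,0.1,0],[-0.012,0.1,0],[0,0,0]], "spin": [0,-0.055,-0.055,-0.055,-0.055,-0.055,-0.055,-0.055]}}

```text
time: 9.8
tool_pos: [581.1, -5.8, 319.0]
tcp_rot: [-180.0, -0.0, 116.8]
ft_force: [0.1, 0.2, 0.4]
finger_gap: 85.6
grip_force: 0.0
```

>>> {"method": "step_arm", "body": {"delta_pos": [[0,0,0],[0,0,0],[0,0,-0.12],[0,0,-0.12],[0,0,-0.12],[0,0,0]], "spin": [-0.055,-0.055,-0.005,0,0,0]}}

```text
time: 10.55
tool_pos: [579.8, -7.1, 244.6]
tcp_rot: [-179.7, -0.1, 96.3]
ft_force: [-0.4, 0.6, 0.2]
finger_gap: 85.5
grip_force: 0.0
```

```bash
python3 - <<'E'
from h import *
s=snap('wrist','w3');q=r.sense();print(q['tool_pos'],q['tcp_rot'],q['ft_force'])
p=s['pixels'][180:400,140:420].astype(float);p=255*(p/255)**.5
cv2.imwrite('pics/c6.png',cv2.resize(p.astype('uint8'),None,fx=2.7,fy=2.7,interpolation=cv2.INTER_CUBIC))
E
```

```text
[580.63729956  -7.16025443 246.46433498] [-1.79875817e+02 -2.65707375e-02  9.63406015e+01] [-0.13793838 -0.41545497  0.7777465 ]
```

View pics/c6.png

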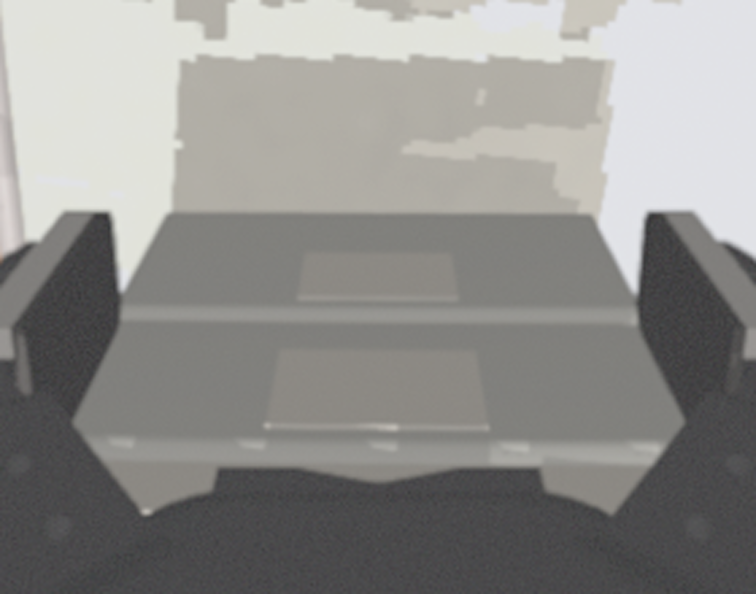

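Lower wall's top edge is at row 305 and the upper body's bottom edge at row 322. The two wall labels sit at columns 377.5 and 376.5, so the bodies line up in x.

```bash
python3 - <<'E'
from h import *
s=load('w3');g=lambda u,v,z:atz(s,((u+.5)/2.7-.5+140,(v+.5)/2.7-.5+180),z)[:2]
a,b=g(168,213,170),g(593,213,170);x=(b-a)/np.hypot(*(b-a));x*=np.sign(x[0]);y=np.array([-x[1],x[0]]);o=(a+b)/2
print('yaw',np.degrees(np.arctan2(x[1],x[0])),np.hypot(*(b-a)),'centre',o-75*y)
for u,v,z in[(378,305,226),(378,322,243),(378,440,278),(377.5,300,220),(376.5,428,274)]:
    P=g(u,v,z);print(v,P,(P-o)@x,(P-o)@y)
q=r.sense()['tool_pos'][:2];print('tool',(q-o)@x,(q-o)@y)
E
```

```text
yaw 6.505091293411897 114.24369916445448 centre [ 590.4925633  -112.99601262]
305 [581.06241205 -32.88546034] -0.29359318495610703 5.663139927648497
322 [580.41828802 -26.3155048 ] -0.18925008016101455 12.263770504752063
440 [580.36650533 -24.20623583] -0.0017371381478873953 14.365326101159775
300 [581.18975746 -35.26731882] -0.43691198021427224 3.282189186254883
428 [580.23742167 -25.27804236] -0.25141629597508536 13.31504416838529
tool 2.1984784956285943 31.27088325365831
```

>>> {"method": "step_arm", "body": {"delta_pos": [[0,0,0.2],[0,0,0.2],[0.1,-0.05,0],[0.1,-0.05,0],[0.1,-0.1,0],[0.1,-0.1,0],[0.03,-0.1,0],[0,-0.04,0]], "spin": [0,-0.055,-0.055,-0.055,-0.055,-0.055,-0.055,-0.055]}}

```text
time: 11.6
tool_pos: [668.0, -96.6, 328.7]
tcp_rot: [179.9, -0.1, 26.7]
ft_force: [-0.6, 0.1, -0.0]
finger_gap: 85.4
grip_force: 0.0
```

>>> {"method": "step_arm", "body": {"delta_pos": [[0,0,0],[0,0,0],[0,0,0],[0,0,-0.2],[0,0,-0.2],[0,0,0],[0,0,0]], "spin": [-0.055,-0.055,-0.006,0,0,0,0]}}

```text
time: 12.48
tool_pos: [668.0, -95.3, 249.6]
tcp_rot: [180.0, -0.1, 6.3]
ft_force: [0.1, 0.1, 0.4]
finger_gap: 85.3
grip_force: 0.0
```

```bash
cat >> h.py <<'E'
def edges(f,cols,r0=180,r1=400,th=4):
    g=cv2.cvtColor(load(f)['pixels'],cv2.COLOR_BGR2GRAY).astype(float)
    p=np.median(g[:,cols[0]:cols[1]],axis=1); d=np.gradient(p)
    return [(i,round(p[i-2]),round(p[i+2])) for i in range(r0,r1) if abs(d[i])>th and abs(d[i])>=abs(d[i-1]) and abs(d[i])>abs(d[i+1])]
E
python3 - <<'E'
from h import *
snap('wrist','w4')
for f,c in[('w2',(275,290)),('w3',(310,325)),('w4',(235,250)),('w4',(275,285)),('w4',(310,325))]: print(f,c,edges(f,c))
E
```

```text
w2 (275, 290) [(202, 222, 138), (237, 139, 74), (268, 76, 93), (270, 91, 85), (279, 85, 119), (285, 119, 73), (327, 76, 98), (335, 103, 85), (353, 85, 119), (358, 117, 25)]
w3 (310, 325) [(181, 152, 201), (202, 201, 120), (227, 118, 147), (238, 148, 118), (259, 119, 65), (294, 66, 89), (299, 89, 65), (337, 73, 79), (339, 83, 65), (344, 67, 87), (353, 86, 21)]
w4 (235, 250) [(206, 161, 132), (229, 128, 193), (239, 210, 126), (248, 128, 67), (280, 68, 92), (289, 94, 78), (299, 81, 67), (341, 69, 91), (348, 94, 77), (353, 77, 22)]
w4 (275, 285) [(188, 210, 160), (200, 164, 126), (211, 127, 138), (215, 138, 127), (223, 127, 208), (238, 210, 127), (248, 128, 66), (280, 69, 92), (289, 94, 77), (297, 77, 84), (300, 87, 67), (341, 71, 138), (348, 160, 77), (358, 77, 22)]
w4 (310, 325) [(189, 212, 158), (218, 155, 123), (223, 124, 210), (239, 209, 124), (248, 125, 67), (280, 68, 92), (289, 94, 77), (297, 78, 84), (300, 87, 67), (341, 70, 138), (347, 153, 79), (353, 77, 22)]
```

```bash
python3 - <<'E'
from h import *
ex=np.array([.9941,.1082])
for f,u,L in[('w4',280,[(248,170,'wall bot'),(280,226,'wall top'),(289,226,'lid bot'),(297,236,'lid top'),(300,243,'UP bot'),(341,278,'UP walltop'),(348,278,'UP lidbot')]),
 ('w2',280,[(237,170,'wall bot'),(268,226,'wall top'),(270,226,'lid bot'),(279,236,'lid top'),(285,243,'UP bot'),(327,278,'UP walltop'),(335,278,'UP lidbot'),(353,288,'UP lidtop')])]:
    s=load(f)
    for v,z,n in L: print(f,n,round(float(atz(s,(u,v),z)[:2]@ex),2))
q=r.sense();print(q['tool_pos'],q['tool_pos'][:2]@ex, np.array([522.84,-107.16])@ex)
E
```

```text
w4 wall bot 626.49
w4 wall top 630.97
w4 lid bot 625.24
w4 lid top 626.2
w4 UP bot 628.73
w4 UP walltop 631.31
w4 UP lidbot 627.83
w2 wall bot 521.28
w2 wall top 517.14
w2 lid bot 518.32
w2 lid top 518.26
w2 UP bot 517.7
w2 UP walltop 515.89
w2 UP lidbot 519.53
w2 UP lidtop 519.45
[668.48245189 -95.42179099 250.52578527] 654.213767642831 508.16053200000005
```

>>> {"method": "step_arm", "body": {"delta_pos": [[-0.02,-0.002,-0.03],[-0.02,-0.002,0],[-0.015,-0.0015,0],[0,0,0],[0,0,0]], "spin": [0,0,0,0,0]}}

```text
time: 13.15
tool_pos: [656.3, -96.3, 241.5]
tcp_rot: [180.0, -0.0, 6.2]
ft_force: [-0.3, 0.5, -0.3]
finger_gap: 85.2
grip_force: 0.0
```

>>> {"method": "step_arm", "body": {"delta_pos": [[-0.005,-0.0005,0],[0,0,0]], "spin": [0,0]}}

```text
time: 13.4
tool_pos: [655.4, -96.4, 241.3]
tcp_rot: [180.0, -0.0, 6.2]
ft_force: [1.5, -0.5, 0.5]
finger_gap: 85.8
grip_force: 0.5
```

>>> {"method": "step_arm", "body": {"delta_pos": [[-0.005,-0.0005,0],[0,0,0]], "spin": [0,0]}}

```text
time: 13.65
tool_pos: [654.3, -96.5, 241.3]
tcp_rot: [180.0, -0.0, 6.2]
ft_force: [1.0, -0.3, 0.2]
finger_gap: 85.3
grip_force: 0.6
```

>>> {"method": "step_arm", "body": {"delta_pos": [[-0.005,-0.0005,0],[0,0,0]], "spin": [0,0]}}

```text
time: 13.9
tool_pos: [653.2, -96.6, 241.3]
tcp_rot: [-180.0, -0.0, 6.2]
ft_force: [1.1, 0.2, 0.4]
finger_gap: 85.1
grip_force: 0.5
```

```bash
python3 - <<'E'
from h import *
snap('wrist','w5');ex=np.array([.9941,.1082]);q=r.sense();print(q['tool_pos'],q['tool_pos'][:2]@ex,q['ft_force'],q['wrist_torque'])
for c in[(235,250),(275,285),(310,325)]: print(c,edges('w5',c,240))
E
```

```text
[653.23712051 -96.60720971 241.32875097] 638.9301214062086 [ 1.01260276 -0.16508504  0.41394098] [ 0.02593411 -0.16383374 -0.04429148]
(235, 250) [(263, 68, 92), (272, 94, 77), (281, 77, 108), (287, 108, 66), (330, 69, 89), (338, 93, 77), (353, 77, 23)]
(275, 285) [(263, 69, 92), (272, 94, 77), (281, 77, 108), (287, 108, 66), (330, 69, 89), (339, 93, 77), (358, 82, 23)]
(310, 325) [(263, 69, 93), (272, 94, 77), (281, 77, 108), (287, 108, 67), (330, 69, 89), (338, 93, 77), (353, 77, 22)]
```

```bash
python3 - <<'E'
from h import *
ex=np.array([.9941,.1082]);s=load('w5')
for v,z,n in [(263,226,'wall top'),(272,226,'lid bot'),(281,236,'lid top'),(287,243,'UP bot'),(330,278,'UP walltop'),(338.5,278,'UP lidbot')]: print(n,round(float(atz(s,(280,v),z)[:2]@ex),2))
E
```

```text
wall top 630.66
lid bot 625.4
lid top 625.58
UP bot 626.23
UP walltop 628.13
UP lidbot 624.31
```

>>> {"method": "step_arm", "body": {"delta_pos": [[0.05,0.005,0],[0,0,0.2],[0,0,0.2],[-0.2,-0.015,0],[-0.2,-0.015,0],[-0.2,-0.02,0],[-0.18,-0.02,0],[0,0,0]], "spin": [0,0,0,0,0,0,0,0]}}

```text
time: 14.95
tool_pos: [506.1, -109.8, 321.8]
tcp_rot: [180.0, -0.0, 6.1]
ft_force: [0.7, -0.6, 0.4]
finger_gap: 85.5
grip_force: 0.0
```

>>> {"method": "step_arm", "body": {"delta_pos": [[0,0,0],[0,0,-0.2],[0,0,-0.2],[0,0,0],[0,0,0]], "spin": [0,0,0,0,0]}}

```text
time: 15.58
tool_pos: [508.3, -109.7, 242.8]
tcp_rot: [180.0, -0.1, 6.2]
ft_force: [-0.1, 0.8, 0.6]
finger_gap: 85.1
grip_force: 0.0
```

>>> {"method": "step_arm", "body": {"delta_pos": [[0.025,0.0025,0],[0.025,0.0025,0],[0,0,0]], "spin": [0,0,0]}}

```text
time: 15.95
tool_pos: [518.0, -108.6, 242.0]
tcp_rot: [180.0, -0.1, 6.2]
ft_force: [0.5, -0.2, 0.7]
finger_gap: 85.4
grip_force: 0.0
```

>>> {"method": "step_arm", "body": {"delta_pos": [[0.005,0.0005,0],[0,0,0]], "spin": [0,0]}}

```text
time: 16.2
tool_pos: [518.2, -108.5, 241.3]
tcp_rot: [-180.0, 0.0, 6.2]
ft_force: [-0.3, -0.2, -0.1]
finger_gap: 85.4
grip_force: 0.0
```

>>> {"method": "step_arm", "body": {"delta_pos": [[0.005,0.0005,0],[0,0,0]], "spin": [0,0]}}

```text
time: 16.45
tool_pos: [519.3, -108.4, 241.3]
tcp_rot: [-180.0, -0.0, 6.2]
ft_force: [-0.1, 0.3, 0.9]
finger_gap: 85.6
grip_force: 0.0
```

>>> {"method": "step_arm", "body": {"delta_pos": [[0.005,0.0005,0],[0,0,0]], "spin": [0,0]}}

```text
time: 16.7
tool_pos: [520.2, -108.3, 241.3]
tcp_rot: [180.0, 0.0, 6.2]
ft_force: [-1.0, 0.2, 0.9]
finger_gap: 85.2
grip_force: 0.6
```

>>> {"method": "step_arm", "body": {"delta_pos": [[0.006,0.0006,0],[0,0,0]], "spin": [0,0]}}

```text
time: 16.95
tool_pos: [521.5, -108.2, 241.3]
tcp_rot: [180.0, 0.0, 6.2]
ft_force: [-0.5, -0.7, 0.9]
finger_gap: 85.3
grip_force: 0.6
```

>>> {"method": "step_arm", "body": {"delta_pos": [[-0.05,-0.005,0],[0,0,0.2],[0,0,0.2],[0.05,0.1,0],[0.1,0.15,0],[0.1,0.15,0],[0.06,0.1,0],[0,0,0]], "spin": [0,0,0.05,0.055,0.055,0.055,0.055,0.055]}}

```text
time: 17.95
tool_pos: [573.6, -7.7, 321.0]
tcp_rot: [-180.0, -0.0, 65.1]
ft_force: [-0.2, -0.5, -0.7]
finger_gap: 85.3
grip_force: 0.0
```

>>> {"method": "step_arm", "body": {"delta_pos": [[0,0,0],[0,0,0],[0,0,0],[0,0,0]], "spin": [0.055,0.055,0.055,0.01]}}

```text
time: 18.45
tool_pos: [573.1, -9.3, 321.3]
tcp_rot: [180.0, -0.0, 96.2]
ft_force: [0.5, 0.1, -0.4]
finger_gap: 85.3
grip_force: 0.0
```

>>> {"method": "step_arm", "body": {"delta_pos": [[0.015,0.0,-0.2],[0,0,-0.2],[0,0,0],[0,0,0]], "spin": [0,0,0,0]}}

```text
time: 18.95
tool_pos: [576.9, -9.3, 243.0]
tcp_rot: [179.9, 0.0, 96.1]
ft_force: [0.1, -1.2, 0.6]
finger_gap: 84.9
grip_force: 0.0
```

>>> {"method": "step_arm", "body": {"delta_pos": [[0.0005,-0.005,0],[0.0005,-0.005,0],[0.0005,-0.005,0],[0,0,0]], "spin": [0,0,0,0]}}

```text
time: 19.45
tool_pos: [576.9, -12.3, 241.5]
tcp_rot: [180.0, 0.0, 96.2]
ft_force: [0.3, -0.2, -0.3]
finger_gap: 85.7
grip_force: 0.0
```

>>> {"method": "step_arm", "body": {"delta_pos": [[0.0005,-0.005,0],[0.0005,-0.005,0],[0,0,0]], "spin": [0,0,0]}}

```text
time: 19.82
tool_pos: [577.0, -14.3, 241.2]
tcp_rot: [-180.0, 0.0, 96.2]
ft_force: [-0.5, 0.9, 0.0]
finger_gap: 85.3
grip_force: 0.0
```

>>> {"method": "step_arm", "body": {"delta_pos": [[0.0005,-0.005,0],[0.0005,-0.005,0],[0,0,0]], "spin": [0,0,0]}}

```text
time: 20.2
tool_pos: [577.2, -16.2, 241.3]
tcp_rot: [-180.0, -0.0, 96.2]
ft_force: [0.5, 0.1, -0.0]
finger_gap: 85.1
grip_force: 0.0
```

>>> {"method": "step_arm", "body": {"delta_pos": [[0.0005,-0.005,0],[0.0005,-0.005,0],[0,0,0]], "spin": [0,0,0]}}

```text
time: 20.58
tool_pos: [577.4, -18.2, 241.3]
tcp_rot: [180.0, -0.0, 96.2]
ft_force: [-0.3, 0.8, -0.1]
finger_gap: 85.3
grip_force: 0.5
```

```bash
python3 - <<'E'
from h import *
snap('scene','s3');snap('wrist','w6');
for c in[(215,235),(275,285),(325,340)]: print(c,edges('w6',c,190))
E
```

```text
(215, 235) [(190, 205, 122), (246, 122, 66), (279, 67, 90), (284, 92, 73), (331, 72, 90), (338, 92, 76), (353, 75, 23)]
(275, 285) [(246, 122, 66), (274, 76, 88), (277, 86, 79), (279, 73, 90), (284, 92, 74), (323, 76, 92), (326, 93, 67), (330, 67, 87), (339, 92, 76), (356, 76, 84), (358, 98, 22)]
(325, 340) [(246, 122, 66), (279, 68, 90), (284, 91, 74), (331, 72, 90), (338, 92, 76), (353, 75, 22)]
```

>>> {"method": "step_arm", "body": {"delta_pos": [[0.0005,-0.005,0],[0,0,0]], "spin": [0,0]}}

```text
time: 20.92
tool_pos: [577.5, -19.3, 241.3]
tcp_rot: [180.0, 0.0, 96.2]
ft_force: [0.7, 0.8, 0.2]
finger_gap: 85.1
grip_force: 0.6
```

>>> {"method": "step_arm", "body": {"delta_pos": [[0.0005,-0.005,0],[0,0,0]], "spin": [0,0]}}

```text
time: 21.18
tool_pos: [577.6, -20.3, 241.3]
tcp_rot: [180.0, 0.0, 96.2]
ft_force: [-0.5, 1.4, 0.6]
finger_gap: 85.2
grip_force: 0.5
```

>>> {"method": "step_arm", "body": {"delta_pos": [[0.0005,-0.005,0],[0,0,0]], "spin": [0,0]}}

```text
time: 21.42
tool_pos: [577.7, -21.3, 241.3]
tcp_rot: [-180.0, 0.0, 96.2]
ft_force: [-0.2, 1.3, 0.7]
finger_gap: 85.0
grip_force: 0.5
```

```bash
python3 - <<'E'
from h import *
snap('scene','s4');snap('wrist','w7');print(shift('s3','s4'))
for c in[(215,235),(325,340)]: print(c,edges('w7',c,190))
E
```

```text
[[0.1599999964237213, 0.8600000143051147], 0.984, [0.03999999910593033, -0.019999999552965164], 0.999]
(215, 235) [(242, 122, 66), (274, 68, 91), (279, 92, 76), (330, 69, 104), (333, 105, 92), (338, 93, 76), (353, 76, 22)]
(325, 340) [(191, 207, 123), (241, 122, 66), (274, 68, 92), (279, 92, 76), (330, 68, 88), (338, 93, 76), (353, 75, 22)]
```

>>> {"method": "step_arm", "body": {"delta_pos": [[0.0005,-0.005,0],[0,0,0]], "spin": [0,0]}}

```text
time: 21.78
tool_pos: [577.8, -22.3, 241.3]
tcp_rot: [180.0, 0.0, 96.2]
ft_force: [-0.1, 1.5, -0.4]
finger_gap: 85.2
grip_force: 0.5
```

>>> {"method": "step_arm", "body": {"delta_pos": [[0.0005,-0.005,0],[0,0,0]], "spin": [0,0]}}

```text
time: 22.02
tool_pos: [577.9, -23.3, 241.3]
tcp_rot: [180.0, 0.0, 96.2]
ft_force: [0.6, 0.8, 0.0]
finger_gap: 85.6
grip_force: 0.2
```

```bash
python3 - <<'E'
from h import *
snap('scene','s5');snap('wrist','w8');print(shift('s4','s5'))
for c in[(215,235),(325,340)]: print(c,edges('w8',c,190))
E
```

```text
[[0.4399999976158142, 2.309999942779541], 0.941, [-0.019999999552965164, 0.009999999776482582], 0.999]
(215, 235) [(191, 206, 122), (239, 122, 66), (271, 69, 92), (276, 92, 77), (322, 68, 88), (330, 92, 76), (347, 76, 190), (353, 187, 22)]
(325, 340) [(193, 204, 121), (239, 122, 66), (270, 67, 90), (276, 92, 76), (322, 68, 88), (330, 93, 76), (347, 76, 189), (353, 185, 21)]
```

The upper tub's near face dropped by the expected 5 mm, evenly left and right, so it's seated. I'll back off, shut the fingers and press on the centre of the lid.

>>> {"method": "step_arm", "body": {"delta_pos": [[-0.005,0.05,0],[0,0,0.2],[0,0,0.15],[0.02,-0.15,0],[0.03,-0.15,0],[0.03,-0.17,0],[0,0,0],[0,0,0]], "spin": [0,0,0,0,0,0,0,0], "gripper": 1}}

```text
time: 23.12
tool_pos: [592.8, -106.5, 311.2]
tcp_rot: [-180.0, -0.0, 96.2]
ft_force: [0.3, 0.4, -0.0]
finger_gap: 85.5
grip_force: 0.0
```

>>> {"method": "step_arm", "body": {"delta_pos": [[0,0,0],[0,0,0],[0,0,0],[0,0,0],[0,0,0],[0,0,0]], "spin": [0,0,0,0,0,0], "gripper": -1}}

```text
time: 23.88
tool_pos: [592.9, -107.2, 311.3]
tcp_rot: [180.0, 0.0, 96.2]
ft_force: [-0.4, 0.0, -0.2]
finger_gap: 0.3
grip_force: 0.0
```

>>> {"method": "step_arm", "body": {"delta_pos": [[0,0,-0.06],[0,0,-0.03],[0,0,0],[0,0,0]], "spin": [0,0,0,0]}}

```text
time: 24.38
tool_pos: [592.9, -107.2, 293.3]
tcp_rot: [180.0, 0.0, 96.2]
ft_force: [0.6, 0.3, 0.8]
finger_gap: 0.1
grip_force: 0.0
```

>>> {"method": "step_arm", "body": {"delta_pos": [[0,0,-0.015],[0,0,-0.015],[0,0,-0.015],[0,0,0]], "spin": [0,0,0,0]}}

```text
time: 24.88
tool_pos: [592.7, -107.2, 283.8]
tcp_rot: [-180.0, -0.0, 96.2]
ft_force: [-0.1, 0.4, -0.1]
finger_gap: 0.4
grip_force: 0.0
```

>>> {"method": "step_arm", "body": {"delta_pos": [[0,0,-0.0075],[0,0,0]], "spin": [0,0]}}

```text
time: 25.12
tool_pos: [593.0, -107.2, 283.1]
tcp_rot: [180.0, 0.0, 96.2]
ft_force: [0.5, -0.1, 1.5]
finger_gap: 0.2
grip_force: 1.2
```

>>> {"method": "step_arm", "body": {"delta_pos": [[0,0,-0.005],[0,0,0],[0,0,0]], "spin": [0,0,0]}}

```text
time: 25.5
tool_pos: [593.1, -107.2, 283.0]
tcp_rot: [179.9, 0.0, 96.2]
ft_force: [-1.0, 0.0, 5.7]
finger_gap: -0.2
grip_force: 3.0
```

Contact is at z = 283, which is the fully home height. I'll press a little harder, hold, then leave.

>>> {"method": "step_arm", "body": {"delta_pos": [[0,0,-0.005],[0,0,0],[0,0,0],[0,0,0]], "spin": [0,0,0,0]}}

```text
time: 26.0
tool_pos: [593.2, -107.2, 282.9]
tcp_rot: [179.9, 0.0, 96.2]
ft_force: [-2.5, 1.2, 9.1]
finger_gap: -0.2
grip_force: 5.1
```

>>> {"method": "step_arm", "body": {"delta_pos": [[0,0,0.03],[0,0,0.2],[0,0,0.25],[-0.2,0,0],[-0.2,0,0],[-0.2,0,0],[0,0,0],[0,0,0]], "spin": [0,0,0,0,0,0,0,0]}}

```text
time: 27.0
tool_pos: [473.2, -107.2, 377.0]
tcp_rot: [180.0, 0.0, 96.2]
ft_force: [0.0, 0.5, -0.3]
finger_gap: -0.1
grip_force: 0.0
```

```bash
python3 - <<'E'
from h import *
s=snap('scene','s6')
print(shift('s5','s6'),shift('s0','s6')[2:])
cv2.imwrite('pics/c7.png',cv2.resize(s['pixels'][140:300,255:375],None,fx=3.7,fy=3.7,interpolation=cv2.INTER_CUBIC))
E
```

```text
[[-0.029999999329447746, 0.09000000357627869], 0.994, [0.0, -0.0], 1.0] [[0.10999999940395355, -0.09000000357627869], 0.988]
```

View pics/c7.png

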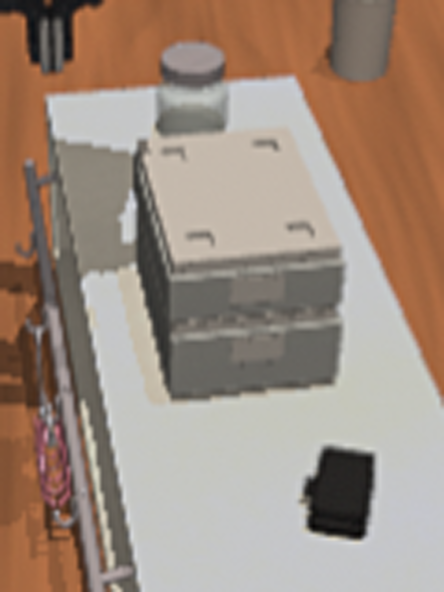

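The picture shows the top tub square and nested on the lower one (walls aligned around (170–340, 265–390)). The jar at (193,90) and case at (342,490) are undisturbed, and the hooks are quiet.

```bash
python3 -c "
from bench import r
print(r.hand_in())"
```

```text
the job is handed in; nothing more can be done
None
```

The top tub dropped into the lower lid's recesses, was pressed home at about 9 N with the lower tub in place and the bystanders looking undisturbed, and the job was handed in at about 27 s; no verdict came back.

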